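# Hold the gun-wash tank open with its lid lever

### The arm

A 6-joint arm with a two-finger parallel gripper is mounted at the origin on a cart in front of the work surface, level with it; the furniture and walls round the work are solid. World frame = base frame: x ahead of the robot, y to its left, z up, the work surface at z = 0. Lengths are in mm, angles in rad, forces in N, time in s.
With the tool pointing down it reaches from about 275 to 825 mm from the base axis. Payload 5.2 kg.
Tool frame: the origin (TCP) lies at the very end of the fingers, on their centre line; the grasp point (between the pads) lies 19 mm behind it; z points along the fingers, y is the direction in which the jaws open and shut (so a half turn about z gives the same grasp; the last joint's range is limited). The gripper opens to 93 mm and grips with 3 to 60 N. Pads are 15 mm wide; open, the fingers measure 128 mm over their backs; the gripper's body (75 mm by 188 mm) begins 65 mm behind the grasp point.
Start: joints at [1.07, 0.259, 1.535, -0, 1.348, -0.203], TCP at [161.358, 525.803, 218.653] pointing down, gripper open.
Joint ranges: [-3.14, 3.14], [-0.91, 2.08], [0.19, 2.58], [-1.22, 4.36], [0.22, 2.71], [-3.12, 3.12]. Speed limits (rad/s): [2.57, 2.57, 3.14, 3.14, 3.14, 3.14].

### API

Orientations are given as [roll, pitch, yaw] about the fixed x, y, z axes, in that order (R = Rz(yaw) Ry(pitch) Rx(roll)).
In Python, from bench import robot gives the robot as it stands. The module is installed in compiled form; this text tells all that it offers. Calls block until the motion is done:
- robot.move_ptp(position, orientation): joint-space move of the TCP to a pose.
- robot.move_linear(position, ori=None, speed=150, f_stop=None): straight line of the TCP; ori=None keeps the orientation; speed is the mean speed in mm/s. With f_stop (N) it stops when the force on the tool has changed by that much, and returns True; else False.
- robot.move_j(angles): joint-space move.
- robot.move_gripper(opening): opening from 0.0 (shut) to 1.0 (fully open); the grip force is fixed at half the most; returns when the fingers have stopped.
- robot.sleep(seconds).
- robot.inverse_kinematics(position, orientation): joint angles nearest the present ones, or None.
- robot.get_image(name): name is "scene" or "side" or "wrist"; returns a dict with "img" (480x640x3 uint8, blue, green, red), "fovy" (degrees; the focal length in pixels is half the picture's height over the tangent of half this angle, whatever the lens; pixels are square), "cx", "cy" (the principal point, pixels), "k1" (the pictures are not rectified: a ray, as slopes to the right and down, at radius r is drawn at 1 + k1 r^2 times it, then the intrinsics apply), "eye" and "orientation" of the camera in the world. Camera axes: x right, y down, z forward; pixel columns grow to the right and rows downward; lengths in mm; the calibration is good to about 2 mm. A picture is of the moment at which its call begins. There is no depth.
A pose or a line that the arm cannot do raises robot.MotionError and nothing moves.
- robot.hand_in(): hands the job in, once; it reports no verdict.
Readings, each from a call of its own:
- robot.current_t(): time.
- robot.current_qpos(): joint angles.
- robot.current_joint_vel(): joint speeds.
- robot.current_joint_efforts(): joint torques, N m.
- robot.current_tcp_pos(): TCP position.
- robot.current_eef_rot(): TCP orientation.
- robot.current_contact_force(): force on the tool from outside, world axes, zero at the start.
- robot.current_ft_torque(): the same for the moment, N m.
- robot.current_gripper_width(): opening from 0.0 (shut) to 1.0 (fully open).
Only numpy, scipy, OpenCV 4.12 (cv2) and the standard library are available. Lean on these libraries where they do the work, as an engineer would, in place of code of your own. Each camera call takes 0.05 s, during which the arm holds its last target. There are 200 camera calls.

### The job

Hold the spray-gun wash tank open for me so that I can hang the gun in it. With a fingertip, push the post of the catch at the tank's front sideways, either way, until its tongue is clear of the lid; then press the paddle of the lever at the tank's right-hand side steadily down until the heavy lid stands at least 40 degrees open, and finish while still holding the paddle down there. The lid is wet with thinner: raise it by the lever alone, do not fling it and do not touch it, and leave the gun, cup, bottle and tape where they are.

Things in the scene. Friction and masses are not known exactly. Their poses are not given: they have to be found in the camera images.
- tank: Sheet-metal wash tank, 190 (x) x 230 (y) mm, fixed to the trolley. Origin: centre of its underside; x points to its rear (hinge side), y to its left seen from the robot, z up; its yaw varies. Lid top 112 mm above the trolley, lid front edge 111 mm in front of the origin; only the catch post and the lever paddle stand higher.
- tank_lid (a joint): Steel lid, about 0.9 kg (varies), 206 x 242 mm, hinged at the tank's rear rim. 0 shut, grows as its front edge rises, about 0.82 rad (47 degrees) with the lever at its stop. Falls shut when the lever is let go. Its tab on the tank's right side rests just over the lever's roller. Cannot rise while the catch tongue lies over its front edge.
- lid_front (a point): Middle of the lid's front edge, on its top face. Not to be touched.
- tank_lever (a joint): Flat-bar lever along the tank's right side, pivot at tank (5, -138, 105) mm; short arm to the rear (68 mm) with a roller under the lid's tab, long arm 205 mm to the front with a rubber-faced paddle. 0 at rest (sprung up), grows as the paddle goes down, stop at 0.46 rad; the lid passes 40 degrees (0.70 rad) at about 0.37. Takes 8 to 15 N early on, 2 to 4 N near the stop.
- paddle (a point): Centre of the paddle's top face (54 mm long, 34 mm wide, level at rest), at tank (-200, -138, 125) mm at rest; it travels down about 93 mm to its stop, in an arc about the pivot, coming about 12 mm nearer the pivot. Its underside is then some 15 mm above the trolley. Moves with the lever.
- tank_catch (a joint): Swing catch: flat bar on an upright pivot at tank (-131, 45, 117) mm. Its tongue points back over the lid's edge, its finger post is at the other end, towards the robot. 0: tongue square over the lid (starts within 0.25); positive: post swung to the tank's right, negative: to its left. Clear of the lid from about 1.15 either way, stops at 1.5. Stays where put; about 1 N at the post.
- catch_post (a point): Top centre of the catch's upright finger post, about 155 mm above the trolley; the post is 12 mm thick with a 17 mm head, 38 mm tall, and stands 46 mm from the catch's pivot. Moves with the catch.
- gun: Metal spray gun lying on its side on the right of the trolley, 191 x 152 x 38 mm; origin: centre of its underside. Leave alone.
- cup: Clear plastic mixing cup, 71 mm across, 86 mm high, standing front left of the tank; origin: centre of its underside. Leave alone.
- thinner: Small bottle with a red cap, 49 mm across, 111 mm high, standing right of the tank beyond the lever; origin: centre of its underside. Leave alone.
- roll: Roll of masking tape lying flat, 104 mm across, 24 mm high, in front on the right; origin: centre of its underside. Leave alone.

How it is judged (in metres and radians):
On the way, in this order (a step that is already met when the one before it is completed fails the run):
1. the catch's tongue is swung clear of the lid, the lid still shut ((value of joint tank_catch above 1.1 rad or value of joint tank_catch below -1.1 rad) and value of joint tank_lid below 0.05 rad), for 0.1 s.
2. the lid is raised by the fingers pressing the lever (value of joint tank_lid above 0.61 rad and contact force between the fingers and tank_lever above 0.8 N), for 0.3 s.
At the end, for the whole second after the job is handed in: The catch is clear of the lid (beyond 1.1 rad either way), the lid stands still at more than 0.61 rad (35 degrees) while the fingers press the lever with more than 0.8 N, and gun, cup, bottle and tape lie within 30 mm of where they were (all of step 2 and (value of joint tank_catch above 1.1 rad or value of joint tank_catch below -1.1 rad) and velocity of joint tank_lid between -0.1 and 0.1 rad/s and distance of each of gun, cup, thinner, roll from where it was at the start of the episode below 0.03 m); the arm keeps its last pose, push and grip.
It fails at once if the robot touches the lid (more than 1 N) (contact force between any of the arm, the fingers and tank_lid above 1 N).
It fails at once if the lid is flung up or dropped (faster than 3 rad/s) (velocity of joint tank_lid above 3 rad/s or velocity of joint tank_lid below -3 rad/s).
It fails at once if gun, cup, bottle or tape is pushed or lifted by more than 30 mm (distance of any of gun, cup, thinner, roll from where it was at the start of the episode above 0.03 m).
It also fails if it takes over 45 s, if anything falls off the work surface, if the arm or the gripper's body presses on something with over 40 N, if the wrist force passes 120 N, or if a joint passes its speed limit or range.

## Working session

There is one attempt and no reset: what is moved stays moved. The work goes in short steps, each a Python script; the robot and the scene stay as the last script left them, time stands still between calls to the robot, and variables do not carry over. Pictures are saved under pics/ and viewed, about 8 in all and at most 12, crops included, and the job is handed in when it is done.

```bash
mkdir -p pics
cat > h.py <<'E'
from bench import robot
import numpy as np, cv2
from scipy.spatial.transform import Rotation as R
def cam(n):
    d=robot.get_image(n); return d
def mats(d):
    f=240/np.tan(np.radians(d['fovy'])/2)
    K=np.array([[f,0,d['cx']],[0,f,d['cy']],[0,0,1.]])
    o=np.array(d['orientation'],float)
    Rm=R.from_euler('xyz',o).as_matrix() if o.size==3 else o
    return K,Rm,np.array(d['eye'],float)
def proj(d,P):
    K,Rm,e=mats(d); p=(np.atleast_2d(P)-e)@Rm
    return cv2.projectPoints(p,np.zeros(3),np.zeros(3),K,np.array([d['k1'],0,0,0.]))[0][:,0]
def onz(d,uv,z):
    K,Rm,e=mats(d)
    u=cv2.undistortPoints(np.array(uv,float).reshape(-1,1,2),K,np.array([d['k1'],0,0,0.]))[:,0]
    r=np.c_[u,np.ones(len(u))]@Rm.T
    return e+r*((z-e[2])/r[:,2])[:,None]
E
python3 - <<'E'
from h import *
import pickle
for n in ['scene','side']:
    d=cam(n); cv2.imwrite(f'pics/{n}0.png',d['img']); pickle.dump(d,open(n+'0.pkl','wb'))
    print(n,d['fovy'],d['cx'],d['cy'],d['k1'],d['eye'],d['orientation'])
print(robot.current_eef_rot(),robot.current_t())
E
```

```text
scene 56.722232550146785 320.51309843093884 242.58035559139194 -0.09605424626822884 [  55.26911626 -402.73269613  884.15872701] [-2.40021456  0.00687548 -0.93149935]
side 42.93508245173903 323.7071447381971 239.9310808078735 -0.03393766827491481 [ 543.24841587 1136.42654004  990.1858492 ] [-2.22359039 -0.00853988 -3.07130598]
[-3.14001047e+00 -3.15108260e-04  2.84376575e+00] 0.1
```

View pics/scene0.png

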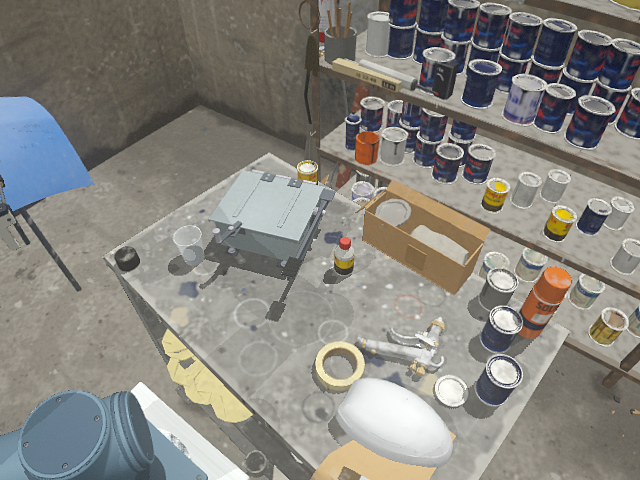

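View pics/side0.png

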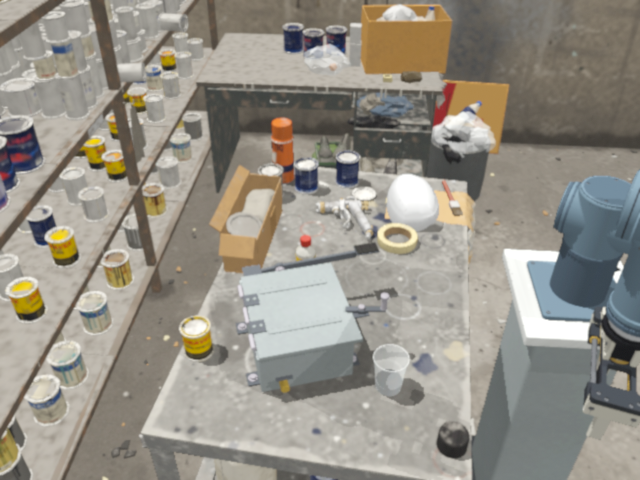

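The tank is at about (270,215) in the scene view, with its lever paddle near (276,310). In the side view the paddle is near (368,249) and the catch post near (385,297). I'll enlarge both.

Run:
```python
import cv2
a=cv2.imread('pics/scene0.png')[155:330,165:365]; cv2.imwrite('pics/sc.png',cv2.resize(a,None,fx=3.4,fy=3.4,interpolation=cv2.INTER_CUBIC))
a=cv2.imread('pics/side0.png')[230:400,225:425]; cv2.imwrite('pics/si.png',cv2.resize(a,None,fx=3.4,fy=3.4,interpolation=cv2.INTER_CUBIC))
```

```text
(no output)
```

View pics/sc.png

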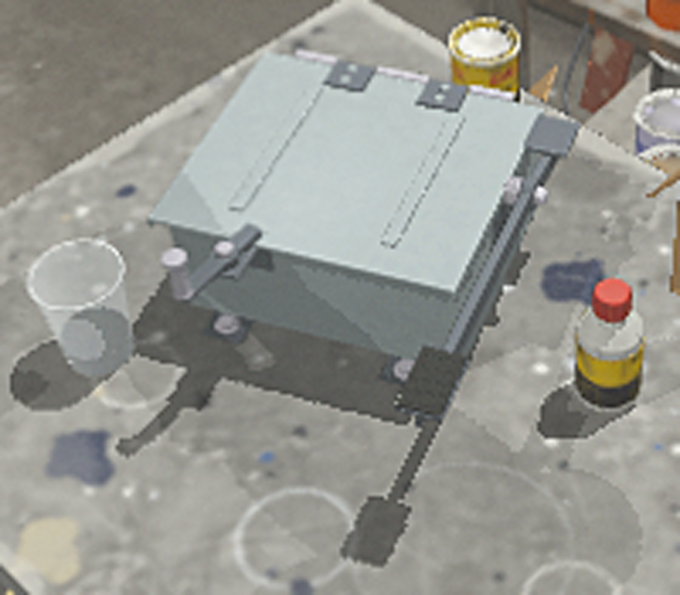

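View pics/si.png

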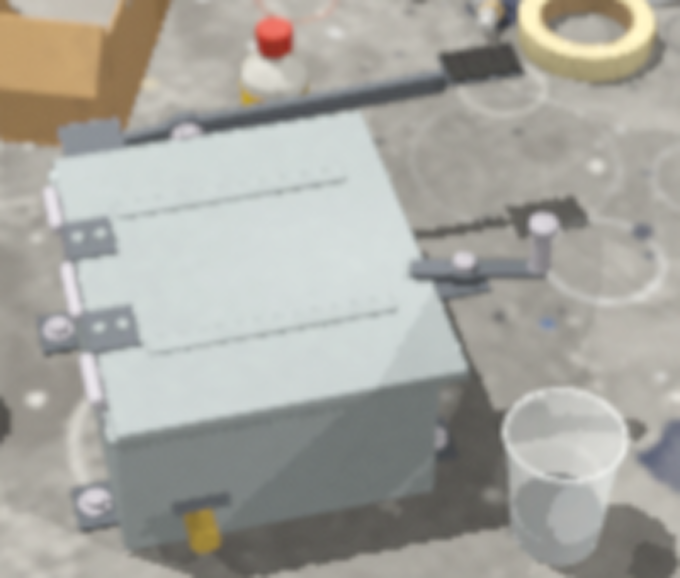

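```bash
cat > fit.py <<'E'
from h import *
import pickle
from scipy.optimize import least_squares
S=pickle.load(open('scene0.pkl','rb'));D=pickle.load(open('side0.pkl','rb'))
sc=lambda p:np.array(p)/3.4+[165,155]
si=lambda p:np.array(p)/3.4+[225,230]
T=np.array([[-111,121,112],[-111,-121,112],[95,121,112],[-200,-138,125],[-131,45,125]],float)
us=sc([[150,220],[460,292],[262,55],[430,380],[224,247]])
ud=si([[465,374],[362,113],[112,437],[482,63],[463,261]])
ps=sc([[175,257]]);pd=si([[543,222]])
def W(q,P): 
    return R.from_euler('z',q[2]).apply(P)+[q[0],q[1],0]
def post(q):
    # catch angle: 0 => post toward -x ; positive => to right (-y)
    return W(q,np.array([[-131-46*np.cos(q[3]),45-46*np.sin(q[3]),155]]))
def res(q): 
    return np.r_[proj(S,W(q,T))-us,proj(D,W(q,T))-ud,proj(S,post(q))-ps,proj(D,post(q))-pd].ravel()
if __name__=='__main__':
    r=least_squares(res,[500,200,0,0],x_scale=[100,100,1,1],loss='soft_l1')
    print(r.x); print(res(r.x).reshape(-1,2).round(1))
    q=r.x; np.save('q.npy',q)
    print('paddle',W(q,T[3:4]),'post',post(q))
    g=onz(S,[[188,262],[344,270],[340,388]],0);print('cup,bottle,roll approx base',g.round(0))
    print('cup rim',onz(S,sc([[77,275]]),86),onz(D,si([[565,435]]),86),'bottle',onz(S,sc([[613,290]]),111))
E
python3 fit.py
```

```text
[ 6.61620361e+02  2.20590709e+02  3.18701582e-01 -2.05536996e-01]
[[-1.7 -1.4]
 [-2.3 -0.7]
 [ 0.5 -2. ]
 [-0.5 -0.7]
 [-0.6 -1. ]
 [ 0.8 -1.6]
 [-0.4 -1.2]
 [ 0.5 -1.2]
 [-0.1 -1.2]
 [ 0.1 -1. ]
 [-0.5 -0.6]
 [-0.1 -0.9]]
paddle [[514.93181302  26.87320858 125.        ]] post [[477.4113291  217.08345214 155.        ]]
cup,bottle,roll approx base [[ 440.  324.    0.]
 [ 661.  -20.   -0.]
 [ 394. -194.    0.]]
cup rim [[460.39018165 318.78658986  86.        ]] [[460.68970147 323.8165927   86.        ]] bottle [[660.84333063 -19.03487686 111.        ]]
```

```bash
cat >> h.py <<'E'
q=None
def tank(): return np.load('q.npy')
def pose(Pt,Rt):
    """tank-frame point and tool rotation -> world pos, rpy"""
    q=tank(); Z=R.from_euler('z',q[2])
    return Z.apply(Pt)+[q[0],q[1],0],(Z*Rt).as_euler('xyz')
def catch(th,off,z):
    e=np.array([-np.cos(th),-np.sin(th),0]);t=np.array([np.sin(th),-np.cos(th),0])
    P=np.array([-131,45,z])+46*e-off*t
    return pose(P,R.from_euler('z',th-np.pi/2+np.pi)*R.from_euler('x',np.pi))
def lever(ph,up=0,x=-203):
    A=R.from_euler('y',-ph)
    return pose(np.array([5,-138,105])+A.apply([x-5,0,20+up]),A*R.from_euler('z',np.pi)*R.from_euler('x',np.pi))
E
python3 - <<'E'
from h import *
for f,a in [(catch,(-.2,45,218)),(catch,(-.2,45,132)),(catch,(1.35,16,132)),(lever,(0,60)),(lever,(0,0)),(lever,(.44,0))]:
    p,o=f(*a); print(f.__name__,a,p.round(0),o.round(2),robot.inverse_kinematics(p,o))
robot.move_gripper(0.0)
robot.move_ptp(*catch(-.2,45,218))
robot.move_linear(catch(-.2,45,132)[0],speed=100)
for th in np.arange(-.2,1.36,.155):
    p,o=catch(th,16,132); robot.move_linear(p,o,speed=60)
    print(round(th,2),robot.current_tcp_pos().round(1) if hasattr(robot.current_tcp_pos(),'round') else robot.current_tcp_pos(),np.round(robot.current_contact_force(),1))
d=cam('side');cv2.imwrite('pics/side1.png',np.hstack([cv2.resize(d['img'][150:400,215:465],(400,400)),cv2.resize(cam('scene')['img'][130:330,150:350],(400,400))]))
print(robot.current_t())
E
```

```text
catch (-0.2, 45, 218) [472. 262. 218.] [3.14 0.   1.69] [ 2.99082110e-01  2.40531200e-01  1.56063456e+00 -4.44089210e-16
  1.34042689e+00  1.80380528e-01]
catch (-0.2, 45, 132) [472. 262. 132.] [3.14 0.   1.69] [ 2.99082110e-01  3.14619727e-01  1.68271802e+00 -4.44089210e-16
  1.14425490e+00  1.80380528e-01]
catch (1.35, 16, 132) [512. 175. 132.] [ 3.14  0.   -3.04] [ 1.23062896e-01  3.16392028e-01  1.68013595e+00  4.44089210e-16
  1.14506467e+00 -1.54563869e+00]
lever (0, 60) [512.  26. 185.] [ 3.14  0.   -2.82] [-1.67213098e-01  2.17896752e-01  1.67416861e+00  4.44089210e-16
  1.24952730e+00 -2.05671101e+00]
lever (0, 0) [512.  26. 125.] [ 3.14  0.   -2.82] [-1.67213098e-01  2.77265387e-01  1.75582381e+00  4.44089210e-16
  1.10850346e+00 -2.05671101e+00]
lever (0.44, 0) [523.  29.  34.] [ 3.14  0.44 -2.82] [-0.35201291  0.26581028  2.20442514  0.72050134  0.41290033 -2.87067946]
-0.2 [475.8 232.4 132.1] [-0.5  0.3 -0.5]
-0.05 [474.6 225.4 132. ] [ 0.5 -0.1  0.1]
0.11 [474.7 217.9 132. ] [ 0.7  0.2 -0.2]
0.26 [476.  210.5 132. ] [-0.1 -0.8  0. ]
0.42 [478.4 203.3 132. ] [-0.8 -0.1 -0.4]
0.57 [481.9 196.6 132. ] [-0.1 -0.4  0. ]
0.73 [486.3 190.6 132. ] [-0.1  0.3 -0.5]
0.88 [491.6 185.2 132. ] [-0.8 -1.3  0.3]
1.04 [497.7 180.8 132. ] [ 0.4 -0.5 -0.7]
1.2 [504.4 177.4 132. ] [-0.1  1.3  0.9]
1.35 [511.5 175.1 132. ] [-0.2 -0.8 -0.1]
7.8833
```

View pics/side1.png

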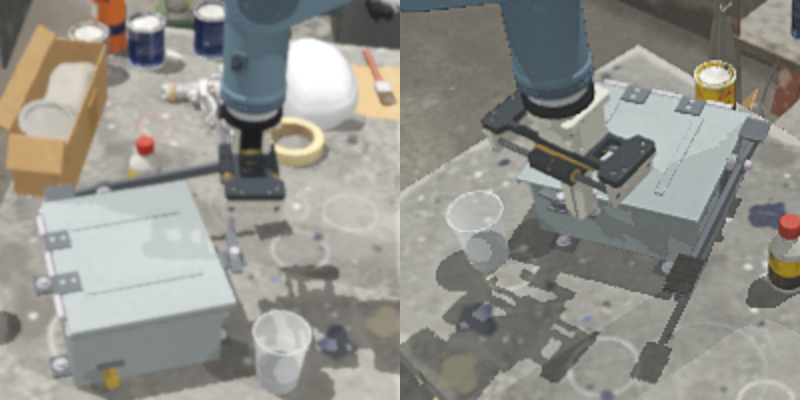

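The side view shows the catch bar lying along the lid's front edge at about (232,245). I'll back off and check that before pressing the paddle.

```bash
sed -i "s/A\*R.from_euler('z',np.pi)\*/A*/" h.py
python3 - <<'E'
from h import *
robot.move_linear(catch(1.35,30,132)[0],speed=60)
robot.move_linear(catch(1.35,30,225)[0],speed=150)
p,o=lever(0,100); print(robot.inverse_kinematics(p,o),robot.inverse_kinematics(*lever(.44)))
robot.move_ptp(p,o)
d=cam('side');s=cam('scene')
cv2.imwrite('pics/s2.png',np.hstack([cv2.resize(d['img'][200:400,215:415],(400,400)),cv2.resize(s['img'][130:330,150:350],(400,400))]))
W=lambda th:pose(np.array([-131-46*np.cos(th),45-46*np.sin(th),155]),R.identity())[0]
for th in (1.1,1.35,1.5): print(th,(proj(d,W(th))-[215,200])*2,(proj(s,W(th))-[150,130])*2+[400,0])
print(robot.current_t(),robot.current_contact_force())
E
```

```text
[-1.67213098e-01  1.87016311e-01  1.61182175e+00 -4.44089210e-16
  1.34275459e+00  1.08488165e+00] [-0.35201291  0.26581028  2.20442514  0.72050134  0.41290033  0.27091319]
1.1 [[301.50168616 160.58194963]] [[580.50849239 195.21384398]]
1.35 [[290.46072799 159.80603997]] [[587.53104685 189.62099563]]
1.5 [[283.89196008 160.21356744]] [[590.79602886 185.8476738 ]]
11.375 [-1.24454329  0.00260174 -0.05029833]
```

View pics/s2.png

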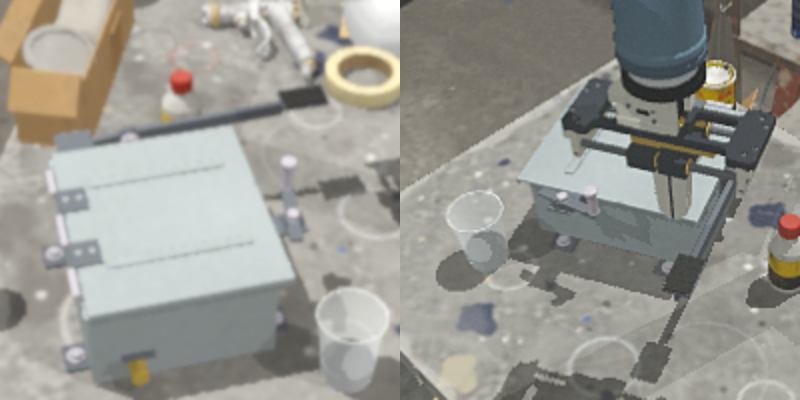

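The post appears at (290,161) in the side view, which matches catch = 1.35 rad. The lid is shut and nothing else has moved. Next is the paddle.

Run:
```python
from h import *
robot.move_linear(*lever(0,12),speed=120)
f0=np.array(robot.current_contact_force())
for ph in np.r_[0,np.arange(.04,.43,.039),.43]:
    robot.move_linear(*lever(ph),speed=25)
    print(round(ph,3),np.round(robot.current_tcp_pos(),1),np.round(robot.current_contact_force()-f0,1))
d=cam('side');s=cam('scene')
cv2.imwrite('pics/s3.png',np.hstack([cv2.resize(d['img'][150:400,200:450],(400,400)),cv2.resize(s['img'][130:330,150:350],(400,400))]))
for i in range(5): robot.sleep(.1);print(np.round(robot.current_contact_force()-f0,1))
print(robot.current_t())
a=lambda P:pose(np.array(P,float),R.identity())[0]
for l in (.61,.7,.75,.8):
    # lid hinge ~ (95,0,110); front corners
    P=[a([95-206*np.cos(l),y,112+206*np.sin(l)]) for y in (121,-121)]
    print(l,((proj(d,P)-[200,150])*1.6).round(),((proj(s,P)-[150,130])*2+[400,0]).round())
```

```text
0.0 [512.   26.  124.9] [-0.1 -0.2 -0.9]
0.04 [511.3  25.7 116.7] [-0.8 -0.7  0.3]
0.079 [512.3  25.6 110.1] [-3.7  0.3  9.9]
0.118 [512.3  25.5 102.1] [-3.  -0.9 10.6]
0.157 [512.6  25.6  93.9] [-4.2  0.1 11.1]
0.196 [513.1  25.8  85.7] [-4.6 -0.4 10.6]
0.235 [513.9  26.1  77.4] [-5.1 -1.   9.3]
0.274 [515.1  26.5  69.1] [-4.7 -1.   8.5]
0.313 [516.6  27.   61. ] [-4.   0.5  6.2]
0.352 [518.4  27.6  52.9] [-3.   0.1  6.1]
0.391 [520.5  28.3  45. ] [-1.7  0.4  3.9]
0.43 [522.9  29.1  37.1] [-0.7 -0.1  3.4]
[-0.5  0.8  4.4]
[-0.1  0.4  4.4]
[-0.1  1.1  5.4]
[ 0.9 -0.2  5. ]
[0.5 1.  3.4]
18.725
0.61 [[234. 235.]
 [184. 115.]] [[511.  84.]
 [703. 125.]]
0.7 [[225. 227.]
 [176. 107.]] [[513.  69.]
 [706. 109.]]
0.75 [[219. 223.]
 [171. 103.]] [[515.  60.]
 [708. 100.]]
0.8 [[213. 219.]
 [165.  99.]] [[517.  51.]
 [710.  91.]]
```

View pics/s3.png

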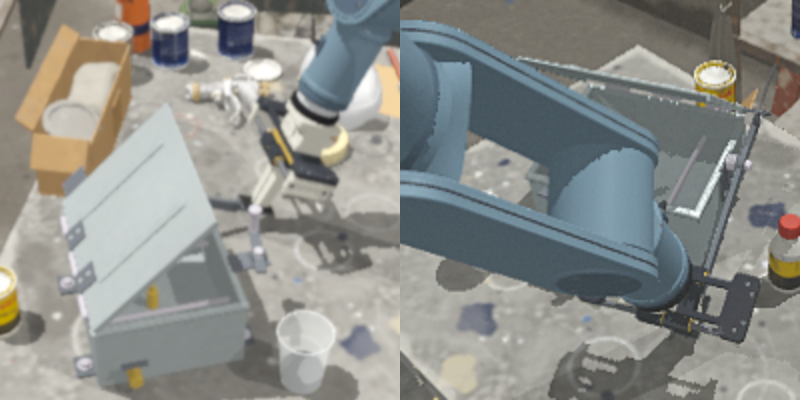

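In the side picture the lid's front corners are at about (214,226) and (168,107). That matches a lid angle of about 0.75–0.8 rad. The catch is still swung aside and the fingers are steady on the paddle at about 4 N, so I'm handing in.

Run:
```python
from h import *
print(robot.hand_in(), robot.current_t(), robot.current_contact_force())
```

```text
the job is handed in; nothing more can be done
the job is handed in; nothing more can be done
```

The wash tank is being held open: the catch is clear, the lever paddle is pressed down, and the job was handed in after about 19 s on the robot's clock.

- **Catch:** I pushed the post to the tank's right with the closed fingers. The picture afterwards matched about 1.35 rad, with the lid still shut.
- **Lever and lid:** I pressed the paddle slowly down to a commanded lever angle of about 0.43 rad. The force peaked at about 12 N and fell to 3–5 N upward on the fingers at the end. The last picture put the lid at about 0.75–0.8 rad (43–46 degrees).
- **Surroundings:** In the last pictures the arm was clear of the lid, and the cup, bottle, tape and gun, where visible, looked unmoved. I checked these by eye and did not measure them.

No check failed or disagreed. The force readings scatter by about 1 N. My reading of the robot's time and force after hand-in came back empty because the interface was already closed.

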